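Steer the laser spot onto the green ring

TASK

On the laser jig, turn the two thumbscrew knobs of the mirror mount, one after the other, until the red laser spot sits inside the green ring on the white screen. Then let go of the knobs.

Things in the scene. Friction and masses are not known exactly. Their poses are not given: they have to be found in the camera images.
- orange_knob_grip (a point): Orange thumbscrew knob, on the mirror's turntable, on its axis; the knobs stand 125 mm apart, tops 178 mm above the bench. Upright bar grip 44 mm long (this point's x), 16 wide (y), 34 tall, on a flange disc 48 across. Point: on the vertical turning axis, 10 mm below the bar's top, 22 above the flange; axes turn with the knob, z up. 1 rad clockwise from above moves the red spot 60 mm farther out (spot's +x). Stays where left (friction 0.04 N m).
- black_knob_grip (a point): Black thumbscrew knob, on a post right of the orange one; the knobs stand 125 mm apart, tops 178 mm above the bench. Upright bar grip 44 mm long (this point's x), 16 wide (y), 34 tall, on a flange disc 48 across. Point: on the vertical turning axis, 10 mm below the bar's top, 22 above the flange; axes turn with the knob, z up. 1 rad clockwise from above swings the spot 0.3 rad anticlockwise about the orange knob's axis. Stays where left (friction 0.05 N m).
- spot: Red laser spot, 16 mm across, on the flat white 220 x 270 mm screen beyond the mirror, as seen from the robot. Only light: it moves only when a knob turns, in proportion to the turn. Origin: its centre, 16 mm above the bench. x points straight away from the orange knob's axis (the spot starts about 235 mm from it), y to the left seen from the robot, z up.
- green_ring: Green ring drawn on the white screen, 40 mm outside and 30 mm inside diameter; origin at its centre. The blue square, yellow triangle and black cross in the other corners are not the target. From the start each knob needs a turn of about 0.3 to 1.2 rad, one way or the other.

How it is judged:
By the outcome, as a careful person would: the job done as asked, in the order asked, and still so for the second after the job is handed in, with the robot touching nothing.
It also fails if it takes over 45 s, if anything falls off the work surface, if the arm or the gripper's body presses on something with over 40 N, if the wrist force passes 120 N, or if a joint passes its speed limit or range.

ROBOT

A 6-joint arm with a two-finger parallel gripper is mounted at the origin on the work surface. World frame = base frame: x ahead of the robot, y to its left, z up, the work surface at z = 0. Lengths are in m, angles in rad, forces in N, time in s.
With the tool pointing down it reaches from about 0.425 to 0.95 m from the base axis. Payload 3.5 kg.
Tool frame: the origin (TCP) lies on the centre line of the jaws, within the pads' length; the fingertips stand 11 mm ahead of it and the grasp point (between the pads) lies 8 mm behind it; z points along the fingers, y is the line along which they close (so a half turn about z gives the same grasp; the last joint's range is limited). The gripper opens to 85 mm and grips with 20 to 120 N. Pads are 22 mm wide; open, the fingers measure 114 mm over their backs; the gripper's body (76 mm by 85 mm) begins 54 mm behind the grasp point. The pads swing forward as they close: fully open they stand 13 mm farther back than shut.
Start: joints at [-1.369, 0.286, 1.577, -0, 1.279, -0.15], TCP at [0.233, -0.634, 0.242] pointing down, gripper open.
Joint ranges: [-2.77, 2.77], [-0.9, 2.22], [0.21, 2.48], [-1.53, 4.67], [0.24, 2.81], [-2.84, 2.84]. Speed limits (rad/s): [2.79, 2.79, 3.14, 3.14, 3.14, 3.14].

INTERFACE

Orientations are given as a unit quaternion [x, y, z, w].
In Python, from plant import ctrl gives the robot as it stands.
- The arm moves only by the tool step_arm, never from a script. Its argument "motion" is a list of rows, each an object with "offset": the shift along the tool's x, y, z in m, a list of three; "twist": the turn about the tool's z in degrees. A call has 1 to 12 rows; each row is the pose to reach, as a shift and turn from the pose commanded when the call began, along the tool's axes at that moment; what a row does not reach only later rows make up. A row lasts 1/10 s, in which the tool goes at most 50 mm and 8.59 degrees, less where a joint would pass 70% of its speed; a pose out of reach is approached as far as the arm can. A call with a gripper value outside its range is refused whole. "gripper" is the finger opening in m, from 0 to 0.0854, set as the call begins (left out, the last holds). The fingers move at their own pace and stop on an object; "grip_force" is the grip in N (left out, the last holds). Time passes only in rows, so rows that repeat a pose let the fingers close. It gives the time, the measured TCP pose, the force, the opening and the grip force at its end, in the units of the state.
- ctrl.get_state(): the state, without advancing time (a new reading comes with each control period).
- ctrl.read_camera(name): name is "scene" or "top" or "wrist"; returns the picture (400x640x3 uint8, blue, green, red); there is no depth.
- ctrl.calibration(name): a dict with "fx", "fy", "cx", "cy" (pixels), "cam_to_world" (4x4, takes a point from camera to world coordinates). Camera axes: x right, y up, looking along -z (the intrinsics and any distortion apply to the point x, -y, -z); pixel columns grow to the right and rows downward; lengths in m; the calibration is good to about 2 mm. A picture is of the moment at which its call begins: read the wrist's pose just before it. calibration takes no time and is no camera call; for the wrist camera it gives the pose at the moment of the call.
- ctrl.sign_off(): hands the job in; it is judged then, once.
The state is a dict: "time": time; "qpos": joint angles; "dq": joint speeds; "joint_efforts": joint torques, N m; "eef_pos": TCP position; "tcp_rot": TCP orientation; "contact_force": force on the tool from outside, world axes, zero at the start; "wrist_torque": the same for the moment, N m; "opening": opening from 0.0 (shut) to 1.0 (fully open); "finger_force": force on a finger pad.
Only numpy, scipy, OpenCV 4.12 (cv2) and the standard library are available. Lean on these libraries where they do the work, as an engineer would, in place of code of your own. Each camera call takes 0.05 s, during which the arm holds its last target. There are 200 camera calls.

## Working session

There is one attempt and no reset: what is moved stays moved. The work goes in short steps, Python scripts to look and compute and a tool call to move; the robot and the scene stay as the last step left them, time stands still between calls to the robot, and variables do not carry over. Pictures are saved under pics/ and viewed, at most 10 in all, crops included, and the job is handed in when it is done.

Besides the shell and the picture viewer there is one more tool, called after "Request:" as a command line: name --argument value ..., lists and objects as JSON in quotes. step_arm: Moves the arm, as the interface text tells. Its arguments: {"type":"object","properties":{"motion":{"type":"array"},"gripper":{"type":"number"},"grip_force":{"type":"number"}},"required":["motion"]}

```bash
mkdir -p pics
cat > h.py <<'E'
import numpy as np, cv2
from plant import ctrl
def ray(cal,u,v,z):
    M=np.array(cal["cam_to_world"]); d=np.array([(u-cal["cx"])/cal["fx"],-(v-cal["cy"])/cal["fy"],-1.0])
    d=M[:3,:3]@d; o=M[:3,3]; return o+d*(z-o[2])/d[2]
def snap(cam,fn):
    c=ctrl.calibration(cam); im=ctrl.read_camera(cam); cv2.imwrite('pics/'+fn,im); return c,im
E
python3 - <<'E'
from h import *
for n in('top','scene'):
    c,im=snap(n,n+'0.png'); print(n,c)
s=ctrl.get_state(); print(s['time'],s['eef_pos'],s['tcp_rot'],s['opening'])
E
```

```text
top {'fx': 465.653277579369, 'fy': 465.653277579369, 'cx': 317.05756535317033, 'cy': 196.88944580401937, 'cam_to_world': array([[ 0.00684561,  0.9914448 , -0.13034703,  0.5433712 ],
       [-0.99913165,  0.01213878,  0.03985718,  0.04446264],
       [ 0.04109845,  0.12996099,  0.99066698,  0.91184075],
       [ 0.        ,  0.        ,  0.        ,  1.        ]])}
scene {'fx': 424.22599036527635, 'fy': 424.22599036527635, 'cx': 322.23996878808583, 'cy': 198.05875820283018, 'cam_to_world': array([[-0.34774543, -0.70337442,  0.61994963,  1.10499561],
       [ 0.93758195, -0.26343806,  0.2270253 ,  0.22305551],
       [ 0.00363454,  0.66020059,  0.75108053,  0.70770459],
       [ 0.        ,  0.        ,  0.        ,  1.        ]])}
0.1 [ 0.2324994  -0.63308816  0.24108491] [ 9.84569422e-01  1.74991244e-01 -4.00998992e-05 -1.05653537e-03] 1.0017008517447181
```

View pics/top0.png

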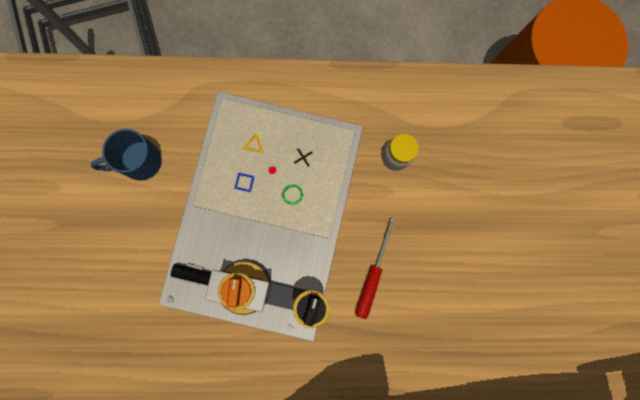

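View pics/scene0.png

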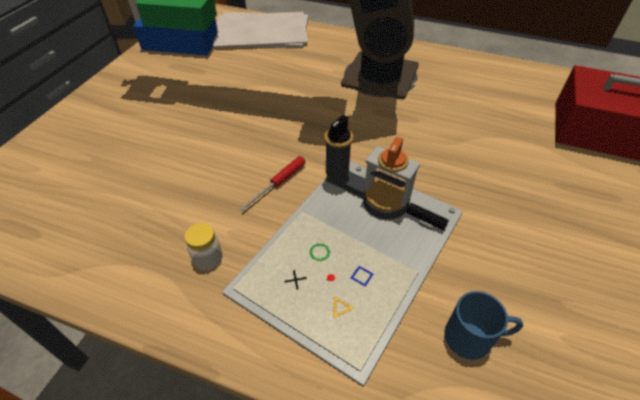

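The top picture shows the orange knob near (237,291), the black knob near (312,309), the spot at (272,170) and the ring at (292,194). I'll enlarge it to read them more closely.

Run:
```python
import cv2,numpy as np
im=cv2.imread('pics/top0.png')
a=cv2.resize(im[265:335,205:340],None,fx=5.9,fy=5.9,interpolation=cv2.INTER_CUBIC)
cv2.imwrite('pics/crop0.png',a)
from h import *
c=ctrl.calibration('top')
b,g,r=[im[...,i].astype(int) for i in range(3)]
m=lambda k:(lambda ys,xs:(xs.mean()+230,ys.mean()+130,len(xs)))(*np.nonzero(k[130:215,230:320]))
S=m((r>150)&(g<90)&(b<90)); Gm=(g-r>40)&(g-b>30); ys,xs=np.nonzero(Gm[130:215,230:320]); G=((xs.min()+xs.max())/2+230,(ys.min()+ys.max())/2+130)
print(S,G,m(Gm)); print(ray(c,*S[:2],.016),ray(c,*G,.016))
for p in((237,291),(312,309)): print(ray(c,*p,.178))
```

```text
(np.float64(271.92857142857144), np.float64(169.8095238095238), 42) (np.float64(292.0), np.float64(194.0)) (np.float64(291.8137931034483), np.float64(194.0), 145)
[0.71339328 0.09681046 0.016     ] [0.66629718 0.05708933 0.016     ]
[0.49234252 0.13724311 0.178     ]
[0.46554632 0.02154603 0.178     ]
```

View pics/crop0.png

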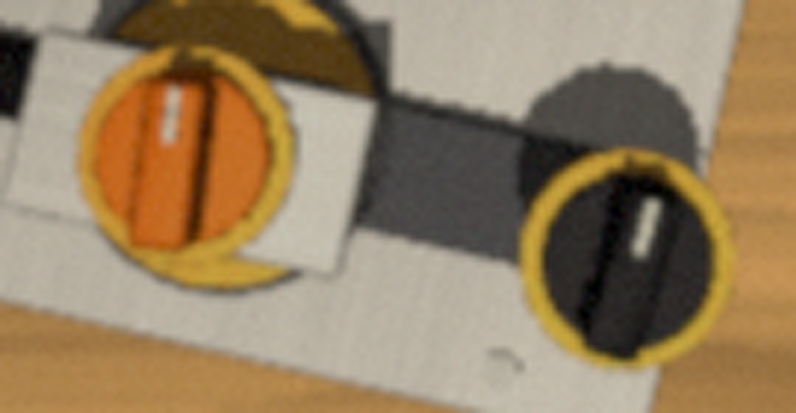

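The crop shows the orange bar's top centred near crop (168,164) with its ends at (160,247) and (178,80). The black bar is centred near (628,268) with its ends at (611,350) and (645,187).

Run:
```python
from h import *
c=ctrl.calibration('top')
P=lambda x,y,z:ray(c,205+x/5.9,265+y/5.9,z)[:2]
K={}
for n,ce,a,b,f in(('o',(168,164),(160,247),(178,80),(186,152)),('b',(628,268),(611,350),(645,187),(627,258))):
    K[n]=P(*ce,.178); d=P(*b,.178)-P(*a,.178)
    print(n,K[n],'len',np.hypot(*d),'ang',np.degrees(np.arctan2(d[1],d[0])),'flange',P(*f,.144))
print('dist',np.hypot(*(K['o']-K['b'])))
S=np.array([.71339,.09681]);G=np.array([.6663,.05709]);O=K['o']
pol=lambda v:(np.hypot(*v),np.arctan2(v[1],v[0]))
s,g=pol(S-O),pol(G-O); print(s,g,'orange cw',(g[0]-s[0])/.06,'black cw',(g[1]-s[1])/.3)
st=ctrl.get_state()
from scipy.spatial.transform import Rotation as R
r=R.from_quat(st['tcp_rot']); M=r.as_matrix(); print(M.round(3),'yaw of tool y',np.degrees(np.arctan2(M[1,1],M[0,1])))
for n in K: print(n,M.T@(np.r_[K[n],.25]-st['eef_pos']))
```

```text
o [0.48960671 0.14255264] len 0.04289491596441878 ang -4.518653000892463 flange [0.49035063 0.14231229]
b [0.46339959 0.02239043] len 0.04248419310222854 ang -11.584953446377096 flange [0.46236525 0.02166375]
dist 0.12298686458587016
(np.float64(0.22841048579112386), np.float64(-0.2016284347044498)) (np.float64(0.1962762877240947), np.float64(-0.4505048528663405)) orange cw -0.5355699677838194 black cw -0.8295880605396357
[[ 0.939  0.345 -0.   ]
 [ 0.345 -0.939  0.002]
 [ 0.    -0.002 -1.   ]] yaw of tool y -69.84367401733306
o [ 0.50863562 -0.63955995 -0.00742763]
b [ 0.44262778 -0.53578771 -0.00766418]
```

```bash
cat >> h.py <<'E'
from scipy.spatial.transform import Rotation as R
def off(xyz,yaw=None):
    s=ctrl.get_state(); M=R.from_quat(s['tcp_rot']).as_matrix()
    cur=np.degrees(np.arctan2(M[1,1],M[0,1]))
    o=(M.T@(np.array(xyz)-s['eef_pos'])).round(4)
    return o, None if yaw is None else round((cur-yaw+90)%180-90,1), round(cur,1)
E
python3 -c "
from h import *
print(off((.49,-.25,.245),-101.6),off((.463,.022,.235),-101.6))"
```

```text
(array([ 0.3737, -0.2709, -0.0032]), np.float64(31.8), np.float64(-69.8)) (array([ 0.4421, -0.5355,  0.0073]), np.float64(31.8), np.float64(-69.8))
```

Request:
step_arm --motion '[{"offset":[0.374,-0.271,-0.003],"twist":31.8},{"offset":[0.374,-0.271,-0.003],"twist":31.8},{"offset":[0.374,-0.271,-0.003],"twist":31.8},{"offset":[0.374,-0.271,-0.003],"twist":31.8},{"offset":[0.374,-0.271,-0.003],"twist":31.8},{"offset":[0.374,-0.271,-0.003],"twist":31.8},{"offset":[0.374,-0.271,-0.003],"twist":31.8},{"offset":[0.374,-0.271,-0.003],"twist":31.8},{"offset":[0.374,-0.271,-0.003],"twist":31.8},{"offset":[0.442,-0.5355,0.004],"twist":31.8},{"offset":[0.442,-0.5355,0.004],"twist":31.8},{"offset":[0.442,-0.5355,0.004],"twist":31.8}]' --gripper 0.06

```text
time: 1.3
eef_pos: [0.4721, -0.1086, 0.2409]
tcp_rot: [0.995, -0.102, -0.0, -0.0]
contact_force: [1.0, 1.7, 0.4]
opening: 0.703
finger_force: 0.0
```

```bash
python3 -c "
from h import *
print(off((.463,.022,.235),-101.6))"
```

```text
(array([-0.0353, -0.126 ,  0.006 ]), np.float64(-0.1), np.float64(-101.7))
```

Request:
step_arm --motion '[{"offset":[-0.035,-0.126,0.006],"twist":0},{"offset":[-0.035,-0.126,0.006],"twist":0},{"offset":[-0.035,-0.126,0.006],"twist":0},{"offset":[-0.035,-0.126,0.006],"twist":0},{"offset":[-0.035,-0.126,0.006],"twist":0},{"offset":[-0.035,-0.126,0.006],"twist":0}]'

```text
time: 1.9
eef_pos: [0.464, 0.0191, 0.2355]
tcp_rot: [0.995, -0.102, -0.0, 0.0]
contact_force: [-0.8, -0.2, -1.1]
opening: 0.697
finger_force: 0.0
```

```bash
python3 -c "
from h import *
print(off((.463,.022,.164),-101.6))
c,im=snap('wrist','w1.png'); print(c)"
```

```text
(array([-0.0015, -0.0027,  0.0715]), np.float64(-0.1), np.float64(-101.7))
{'fx': 321.5281278585282, 'fy': 321.5281278585282, 'cx': 319.27537648358026, 'cy': 202.60409619476343, 'cam_to_world': array([[-2.01623062e-01,  9.43257407e-01,  2.63843903e-01,
         5.31045774e-01],
       [-9.79463129e-01, -1.94075150e-01, -5.46517548e-02,
         4.29874171e-03],
       [-3.45127415e-04, -2.69444429e-01,  9.63015878e-01,
         3.66938475e-01],
       [ 0.00000000e+00,  0.00000000e+00,  0.00000000e+00,
         1.00000000e+00]])}
```

View pics/w1.png

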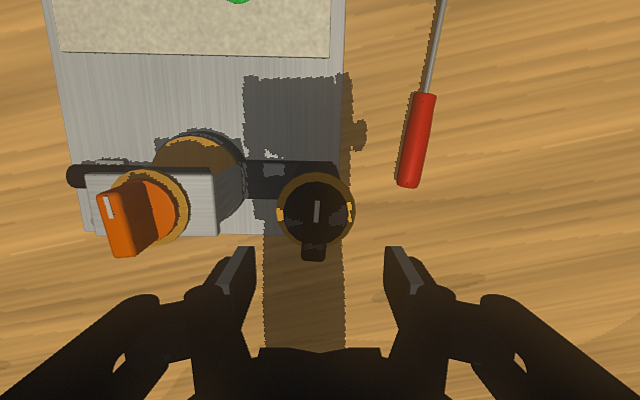

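The wrist picture shows the black knob's flange ring centred near (315,208), with the bar's near end at about (313,258). That falls between the fingers, whose mid column is about 320.

Run:
```python
from h import *
c=ctrl.calibration('wrist')
im=cv2.imread('pics/w1.png'); cv2.imwrite('pics/w1c.png',np.clip(cv2.resize(im[160:270,250:390],None,fx=5,fy=5,interpolation=cv2.INTER_CUBIC).astype(float)*2.2,0,255))
for p in((315,208),): print(ray(c,*p,.144))
for p in((313,262),(317,205)):print(ray(c,*p,.178))
```

```text
[0.46668522 0.02055189 0.144     ]
[0.44128485 0.02674941 0.178     ]
[0.47813346 0.01643381 0.178     ][ WARN:0@0.286] global loadsave.cpp:1063 imwrite_ Unsupported depth image for selected encoder is fallbacked to CV_8U.
```

View pics/w1c.png

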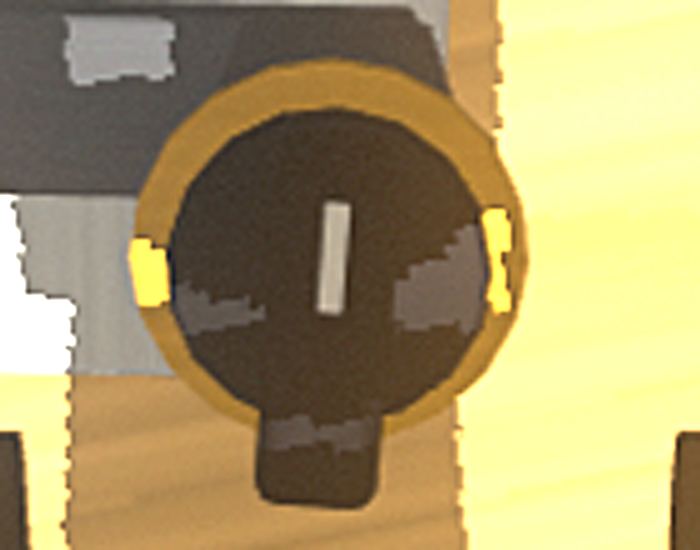

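Request:
step_arm --motion '[{"offset":[-0.001,-0.002,0.04],"twist":2},{"offset":[-0.001,-0.002,0.06],"twist":2},{"offset":[-0.001,-0.002,0.0715],"twist":2},{"offset":[-0.001,-0.002,0.0715],"twist":2},{"offset":[-0.001,-0.002,0.0715],"twist":2}]'

```text
time: 2.45
eef_pos: [0.464, 0.0213, 0.1649]
tcp_rot: [0.993, -0.119, 0.001, 0.0]
contact_force: [0.6, 0.3, 0.6]
opening: 0.699
finger_force: 0.0
```

Request:
step_arm --motion '[{"offset":[0,0,0],"twist":0},{"offset":[0,0,0],"twist":0},{"offset":[0,0,0],"twist":0},{"offset":[0,0,0],"twist":0},{"offset":[0,0,0],"twist":0},{"offset":[0,0,0],"twist":0}]' --gripper 0.0 --grip_force 30

```text
time: 3.05
eef_pos: [0.4639, 0.022, 0.1651]
tcp_rot: [0.993, -0.119, 0.001, -0.0]
contact_force: [-1.5, 1.2, 5.8]
opening: 0.179
finger_force: 31.8
```

Request:
step_arm --motion '[{"offset":[0,0,0],"twist":-6},{"offset":[0,0,0],"twist":-12},{"offset":[0,0,0],"twist":-18},{"offset":[0,0,0],"twist":-24},{"offset":[0,0,0],"twist":-30},{"offset":[0,0,0],"twist":-36},{"offset":[0,0,0],"twist":-42},{"offset":[0,0,0],"twist":-47},{"offset":[0,0,0],"twist":-47},{"offset":[0,0,0],"twist":-47}]'

```text
time: 4.05
eef_pos: [0.4636, 0.0237, 0.1651]
tcp_rot: [0.958, 0.287, 0.001, -0.002]
contact_force: [-2.3, 6.2, 6.7]
opening: 0.177
finger_force: 31.9
```

```bash
cat >> h.py <<'E'
def spot(fn,O=np.array([.4896,.1425])):
    for n in('top','scene'):
        c,im=snap(n,n+fn); hsv=cv2.cvtColor(im,cv2.COLOR_BGR2HSV).astype(int); H,Sa,V=hsv[...,0],hsv[...,1],hsv[...,2]
        x0,y0,x1,y1=(195,95,360,240) if n=='top' else (235,210,415,375)
        def f(m,ring=0):
            k=np.zeros_like(m);k[y0:y1,x0:x1]=m[y0:y1,x0:x1]; ys,xs=np.nonzero(k)
            if len(xs)<5: return None
            return ((xs.min()+xs.max())/2,(ys.min()+ys.max())/2,len(xs)) if ring else (xs.mean(),ys.mean(),len(xs))
        S=f(((H<6)|(H>174))&(Sa>150)&(V>90)); G=f((H>45)&(H<80)&(Sa>90),1); print(n,S,G)
        if S is None or G is None: continue
        s,g=[ray(c,*q[:2],.016)[:2] for q in(S,G)]
        pol=lambda v:(np.hypot(*v),np.arctan2(v[1],v[0])); a,b=pol(s-O),pol(g-O)
        print('  spot',s,'ring',g,'miss mm',1000*np.hypot(*(s-g)),'need cw deg: orange',np.degrees((b[0]-a[0])/.06),'black',np.degrees((b[1]-a[1])/.3))
E
python3 -c "
from h import *
spot('1.png');s=ctrl.get_state();print(off((0,0,0)),s['contact_force'],s['wrist_torque'])"
```

```text
top (np.float64(300.1162790697674), np.float64(179.88372093023256), 43) (np.float64(292.0), np.float64(194.0), 153)
  spot [0.6942533  0.04168307] ring [0.66629718 0.05708933] miss mm 31.920173785359545 need cw deg: orange -30.44411864632656 black 1.426812047021147
scene (np.float64(306.8611111111111), np.float64(260.3888888888889), 36) (np.float64(361.5), np.float64(235.0), 111)
  spot [0.69399255 0.04176684] ring [0.59930518 0.12265324] miss mm 124.53236087084707 need cw deg: orange -111.13594803332255 black 53.27176445148028
(array([-0.4008, -0.2344,  0.1646]), None, np.float64(-56.7)) [-1.25989184  6.60847387  6.86419795] [0.97471747 0.30556871 0.00363901]
```

Black is within about 1.4° of right, so I'll release it and go to the orange knob.

```bash
python3 -c "
from h import *
print(off((.49,.1425,.235),-106))"
```

```text
(array([ 0.0876, -0.085 , -0.0694]), np.float64(49.3), np.float64(-56.7))
```

Request:
step_arm --motion '[{"offset":[0,0,0],"twist":-47},{"offset":[0,0,0],"twist":0}]' --gripper 0.06

```text
time: 4.35
eef_pos: [0.4629, 0.0222, 0.1635]
tcp_rot: [0.958, 0.288, -0.0, -0.0]
contact_force: [0.7, 0.3, -0.4]
opening: 0.51
finger_force: 0.0
```

That call carried a mistaken twist row (-47) that I should have left at 0. It was clamped to 8.6° and came back, but it may have dragged the black knob as the fingers opened, so I'll check the spot.

```bash
python3 -c "
from h import *
spot('2.png');print(off((.463,.022,.235)))"
```

```text
top (np.float64(300.25581395348837), np.float64(179.95348837209303), 43) (np.float64(292.0), np.float64(194.0), 152)
  spot [0.6941193  0.04140982] ring [0.66629718 0.05708933] miss mm 31.93614794436339 need cw deg: orange -30.444836377902803 black 1.6815914891526325
scene (np.float64(306.8611111111111), np.float64(260.3888888888889), 36) (np.float64(362.0), np.float64(235.5), 110)
  spot [0.69399255 0.04176684] ring [0.60014726 0.12395957] miss mm 124.75008703531374 need cw deg: orange -110.55795833961075 black 55.7174834086569
(array([ 0.    ,  0.0001, -0.0716]), None, np.float64(-56.6))
```

The spot hasn't moved, so no harm done. Now I'll lift and move over the orange knob.

Request:
step_arm --motion '[{"offset":[0,0,-0.04],"twist":0},{"offset":[0,0,-0.07],"twist":0},{"offset":[0.088,-0.085,-0.07],"twist":49},{"offset":[0.088,-0.085,-0.07],"twist":49},{"offset":[0.088,-0.085,-0.07],"twist":49},{"offset":[0.088,-0.085,-0.07],"twist":49},{"offset":[0.088,-0.085,-0.07],"twist":49},{"offset":[0.088,-0.085,-0.07],"twist":49},{"offset":[0.088,-0.085,-0.07],"twist":49},{"offset":[0.088,-0.085,-0.07],"twist":49}]'

```text
time: 5.45
eef_pos: [0.4899, 0.1413, 0.2337]
tcp_rot: [0.991, -0.134, -0.0, 0.0]
contact_force: [-0.6, 0.4, 0.1]
opening: 0.7
finger_force: 0.0
```

```bash
python3 -c "
from h import *
print(off((.49,.1425,.164),-106))
c,im=snap('wrist','w2.png'); np.save('w2.npy',np.array([c['fx'],c['cx'],c['cy']]))
cv2.imwrite('pics/w2c.png',cv2.resize(im[140:300,220:420],None,fx=3.7,fy=3.7,interpolation=cv2.INTER_CUBIC))"
```

```text
(array([-0.0002, -0.0012,  0.0697]), np.float64(0.6), np.float64(-105.4))
```

View pics/w2c.png

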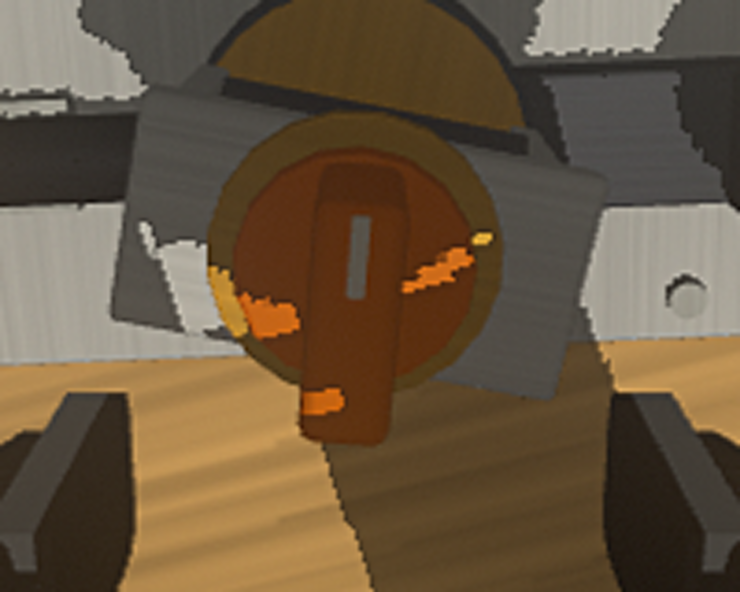

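The orange bar's top face runs from its near end at crop (344,440) to its far end at about (361,205). It sits between the fingers and has turned with the table.

Run:
```python
from h import *
c=ctrl.calibration('wrist'); P=lambda x,y:ray(c,220+x/3.7,140+y/3.7,.178)[:2]
a,b=P(344,440),P(361,205); d=b-a; yaw=np.degrees(np.arctan2(d[1],d[0])); m=(a+b)/2
print(a,b,np.hypot(*d),yaw,m,'mark yaw',(lambda e:np.degrees(np.arctan2(e[1],e[0])))(P(361,217)-P(349,298)))
print(off((*m,.165),yaw-90))
```

```text
[0.47066266 0.14985791] [0.51006348 0.13592827] 0.041790661699381795 -19.470380915081343 [0.49036307 0.14289309] mark yaw -23.605759070341023
(array([-0.    , -0.0017,  0.0688]), np.float64(4.0), np.float64(-105.4))
```

Request:
step_arm --motion '[{"offset":[0,-0.0015,0.04],"twist":4},{"offset":[0,-0.0015,0.06],"twist":4},{"offset":[0,-0.0015,0.069],"twist":4},{"offset":[0,-0.0015,0.069],"twist":4},{"offset":[0,-0.0015,0.069],"twist":4}]'

```text
time: 6.0
eef_pos: [0.4912, 0.1428, 0.1662]
tcp_rot: [0.985, -0.17, 0.001, -0.0]
contact_force: [0.1, -0.6, -1.0]
opening: 0.706
finger_force: 0.0
```

Request:
step_arm --motion '[{"offset":[0,0,0],"twist":0},{"offset":[0,0,0],"twist":0},{"offset":[0,0,0],"twist":0},{"offset":[0,0,0],"twist":0},{"offset":[0,0,0],"twist":0},{"offset":[0,0,0],"twist":0}]' --gripper 0.0

```text
time: 6.6
eef_pos: [0.4913, 0.1435, 0.1662]
tcp_rot: [0.985, -0.171, 0.001, -0.001]
contact_force: [1.0, 4.5, 4.7]
opening: 0.178
finger_force: 33.8
```

```bash
python3 -c "
from h import *
spot('3.png')"
```

```text
top (np.float64(300.1136363636364), np.float64(180.20454545454547), 44) (np.float64(292.0), np.float64(194.0), 151)
  spot [0.69361987 0.04168088] ring [0.66629718 0.05708933] miss mm 31.36797500742516 need cw deg: orange -29.902597868472675 black 1.6633793816711997
scene (np.float64(306.8857142857143), np.float64(260.14285714285717), 35) (np.float64(360.0), np.float64(235.0), 109)
  spot [0.69345758 0.04160464] ring [0.6003655 0.1198177] miss mm 121.5870818534188 need cw deg: orange -109.23951628665719 black 49.197724446110094
```

Request:
step_arm --motion '[{"offset":[0,0,0],"twist":-6},{"offset":[0,0,0],"twist":-12},{"offset":[0,0,0],"twist":-18},{"offset":[0,0,0],"twist":-24},{"offset":[0,0,0],"twist":-30},{"offset":[0,0,0],"twist":-30},{"offset":[0,0,0],"twist":-30}]'

```text
time: 7.4
eef_pos: [0.4913, 0.1444, 0.1662]
tcp_rot: [0.996, 0.09, 0.002, -0.002]
contact_force: [1.1, 8.5, 5.1]
opening: 0.178
finger_force: 33.9
```

```bash
python3 -c "
from h import *
spot('4.png')"
```

```text
top (np.float64(292.6041666666667), np.float64(194.45833333333334), 48) (np.float64(292.0), np.float64(194.0), 155)
  spot [0.66541482 0.05590709] ring [0.66629718 0.05708933] miss mm 1.4752089219366853 need cw deg: orange 0.2621826760832364 black 1.4114950849605554
scene (np.float64(318.969696969697), np.float64(250.8181818181818), 33) (np.float64(361.0), np.float64(236.0), 110)
  spot [0.66518113 0.05578586] ring [0.602046   0.12243324] miss mm 91.80369226716121 need cw deg: orange -77.92622178730511 black 53.883494358907555
```

Request:
step_arm --motion '[{"offset":[0,0,0],"twist":0},{"offset":[0,0,0],"twist":0},{"offset":[0,0,0],"twist":0},{"offset":[0,0,-0.04],"twist":0},{"offset":[0,0,-0.08],"twist":0},{"offset":[0,0,-0.08],"twist":0},{"offset":[0,0,-0.08],"twist":0}]' --gripper 0.06

```text
time: 8.2
eef_pos: [0.4909, 0.1424, 0.2459]
tcp_rot: [0.996, 0.09, 0.001, 0.0]
contact_force: [-1.4, 0.4, -0.5]
opening: 0.701
finger_force: 0.0
```

```bash
python3 -c "
from h import *
spot('5.png')
im=cv2.imread('pics/top5.png'); cv2.imwrite('pics/c5.png',cv2.resize(im[90:240,190:365],None,fx=4,fy=4))"
```

```text
top (np.float64(292.57142857142856), np.float64(194.53061224489795), 49) (np.float64(292.0), np.float64(194.0), 153)
  spot [0.6652726  0.05596855] ring [0.66629718 0.05708933] miss mm 1.5185233362434432 need cw deg: orange 0.409949606695047 black 1.4190110375757476
scene (np.float64(318.969696969697), np.float64(250.8181818181818), 33) (np.float64(362.0), np.float64(236.5), 109)
  spot [0.66518113 0.05578586] ring [0.60253144 0.12467975] miss mm 93.12009759629606 need cw deg: orange -77.82472410194224 black 57.72063755089601
```

View pics/c5.png

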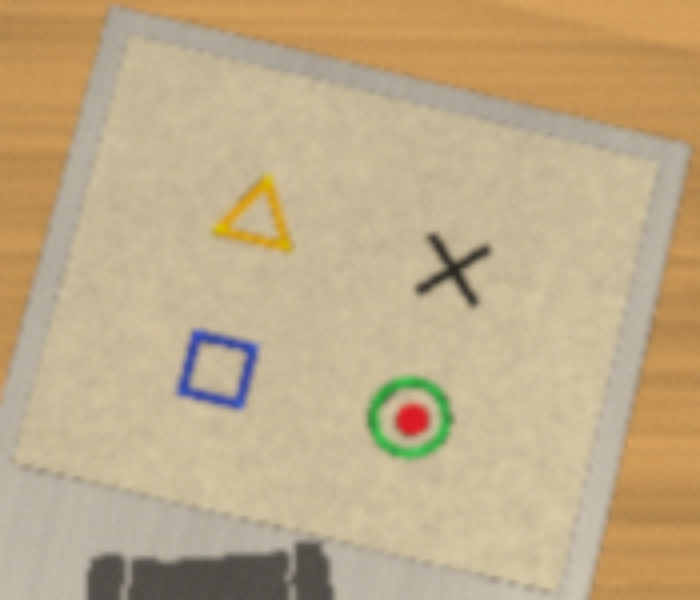

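The crop shows the red spot at (412,420), inside the green ring centred at about (410,418), and the gripper is clear of the knobs.

```bash
python3 -c "
from plant import ctrl
print(ctrl.sign_off())"
```

```text
the job is handed in; nothing more can be done
None
```

The red spot sits inside the green ring, about 1.5 mm off its centre by the top camera; I turned the black knob, then the orange, let go of both, and handed the job in at about 8 s.

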